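# Book out the orange jar with the hand scanner and put the scanner back on charge

## Task

Book the orange jar out of stock: take up the barcode scanner by its grip so that the red side trigger is squeezed, point its window squarely at the middle of the barcode sticker on the orange jar from roughly 10 cm away, and hold it still there for a second. Then lay the scanner in its charging cradle the right way round, window end in the wide saddle and the slot in its tail over the contact post, fully down, and let go. Do not read the other jars' codes, and do not push the jars or the two steel rings about.

Things in the scene. Friction and masses are not known exactly. Their poses are not given: they have to be found in the camera images.
- scanner: Barcode scanner lying on the bench, 155 mm long, 36 mm high, 0.16 kg. Origin: middle of its underside; +x lengthways to the window, z up. Along x: grey grip -56 to 32 mm, 36 mm wide; yellow head 32 to 78 mm, 56 mm wide; yellow forked tail -76 to -52 mm, 46 mm wide, with an open upright charging slot 16 mm wide that ends at x = -56 mm.
- scan_trigger (a joint): Red trigger bar on the left (+y) side of the scanner's grip, 46 mm long, 16 mm high, centred at x = -10 mm, 20 mm above the underside. It stands 3 mm proud and is pushed in flush by anything that squeezes the grip there (5 N): 0 released, 0.003 m fully in. The scanner reads only while it is more than 0.0015 m in.
- scan_window (a point): Centre of the scanner's dark red window: at x = 78.5 mm, y = 0, 19 mm above the underside; axes as the scanner's. It looks straight along +x and reads a code 50 to 150 mm ahead.
- jar_media: Orange jar, 61 mm diameter, 75 mm tall with its black cap, loose, on a 60 mm high plywood riser at the back, beside two other jars, in any order, about 100 mm apart. Origin: middle of its underside. Its barcode sticker is on its -x side: a scanner looking squarely at it has its +x along the jar's +x.
- jar_media_code (a point): Centre of the barcode sticker (40 mm wide, 26 mm high) on the orange jar's side, 30.5 mm from the jar's axis and 34 mm above its underside; axes as the jar's, the sticker faces -x.
- jar_oil: Tall white jar, 53 mm in diameter, 90 mm tall, on the riser; loose, leave it alone. Origin and axes as the orange jar's.
- jar_oil_code (a point): Centre of the white jar's own sticker, 26.5 mm from its axis, 36 mm up, facing the jar's -x. Not to be read.
- jar_wax: Short grey jar, 57 mm in diameter, 60 mm tall, on the riser; loose, leave it alone. Origin and axes as the orange jar's.
- jar_wax_code (a point): Centre of the grey jar's own sticker, 28.5 mm from its axis, 25 mm up, facing the jar's -x. Not to be read.
- riser: Fixed plywood riser, 118 mm deep (x), 336 mm wide (y), 60 mm high, its long front facing its -x. Origin: middle of its underside.
- cradle: Fixed grey charging cradle, 180 mm long (x), 82 mm wide, 35 mm high. Origin: middle of its underside. The docked scanner has its axes along the cradle's (window to +x) and its origin 10 mm above the cradle's, with about 2 mm play. Between the saddles both sides are open for fingers (only a 30 mm wide, 6 mm high spine).
- scan_grip (a point): Where to grasp the scanner from above, across its width (its y): in the middle of the grip, over the trigger, at x = -10 mm, y = 0, 24 mm above its underside; axes as the scanner's.
- cradle_post (a point): Top of the cradle's contact post: 11.5 mm wide, from x = -84 to -58 mm of the cradle, this point at x = -71 mm, 35 mm up. It enters the scanner's tail slot, so the scanner goes down only one way round. Beside it the narrow saddle, cheeks 49.6 mm apart.
- cradle_front (a point): Centre of the cradle's wide saddle, x = 57 mm, on its floor 10 mm up, where the scanner's head lies. Grey cheeks 59.6 mm apart, x = 39 to 75 mm; all cheeks are 33 mm tall with flared tops.
- lock_ring_a: Larger of two dark knurled steel rings lying on the bench in front of the riser, about 35 mm across, 8 mm high; loose, leave it alone. Origin: middle of its underside.
- lock_ring_b: Smaller of two dark knurled steel rings lying on the bench in front of the riser, about 33 mm across, 8 mm high; loose, leave it alone. Origin: middle of its underside.

How it is judged:
By the outcome, as a careful person would: the job done as asked, in the order asked, and still so for the second after the job is handed in, with the robot touching nothing.
It also fails if it takes over 51 s, if anything falls off the work surface, if the arm or the gripper's body presses on something with over 40 N, if the wrist force passes 120 N, or if a joint passes its speed limit or range.

## Robot

A 7-joint arm with a two-finger parallel gripper is mounted at the origin on a cart in front of the work surface, level with it; the furniture and walls round the work are solid. World frame = base frame: x ahead of the robot, y to its left, z up, the work surface at z = 0. Lengths are in m, angles in rad, forces in N, time in s.
With the tool pointing down it reaches from about 0.4 to 0.85 m from the base axis. Payload 4.5 kg.
Tool frame: the origin (TCP) lies at the very end of the fingers, on their centre line; the grasp point (between the pads) lies 19 mm behind it (r.grip_point_offset is the distance from the TCP to the grasp point, in m); z points along the fingers, y is the line along which they close (so a half turn about z gives the same grasp; the last joint's range is limited). The gripper opens to 88 mm and grips with 3 to 60 N. Pads are 18 mm wide; open, the fingers measure 123 mm over their backs; the gripper's body (75 mm by 187 mm) begins 45 mm behind the grasp point.
Start: joints at [-1.191, 0.689, -0.195, 1.565, 0.157, 0.902, -0.215], TCP at [0.212, 0.588, 0.207] pointing down, gripper open.
Joint ranges: [-3.01, 3.01], [-0.46, 2.08], [-1.47, 1.51], [0.13, 2.56], [-1, 4.14], [0.04, 2.09], [-2.66, 2.66]. Speed limits (rad/s): [2.57, 2.57, 3.14, 3.14, 3.14, 3.14, 3.14].

## Interface

Orientations are given as a unit quaternion [x, y, z, w].
In Python, from plant import r gives the robot as it stands.
- The arm moves only by the tool carry_out, never from a script. Its argument "rows" is a list of rows, each a list of 3 entries, a list of its own where there are three numbers: the shift along the tool's x, y, z in cm, then the turn, a rotation vector about the tool's x, y, z in degrees, then the closure, from 0 (fully open) to 1 (shut). A call has 1 to 12 rows; each row is the pose to reach, as a shift and turn from the pose commanded when the call began, along the tool's axes at that moment; what a row does not reach only later rows make up. A row lasts 1/10 s, in which the tool goes at most 50 mm and 8.59 degrees, less where a joint would pass 70% of its speed; a pose out of reach is approached as far as the arm can. A call with a gripper value outside its range is refused whole. The fingers move at their own pace and stop on an object; "newtons" is the grip in N (left out, the last holds). Time passes only in rows, so rows that repeat a pose let the fingers close. It gives the time, the measured TCP pose, the force, the opening and the grip force at its end, in the units of the state.
- r.get_state(): the state, without advancing time (a new reading comes with each control period).
- r.snapshot(name): name is "side" or "top" or "wrist"; returns a dict with "image" (400x640x3 uint8, red, green, blue), "fx", "fy", "cx", "cy" (pixels), "pose" (4x4, takes a point from camera to world coordinates). Camera axes: x right, y up, looking along -z (the intrinsics and any distortion apply to the point x, -y, -z); pixel columns grow to the right and rows downward; lengths in m; the calibration is good to about 2 mm. A picture is of the moment at which its call begins. There is no depth.
- r.finish_job(): hands the job in; it is judged then, once.
The state is a dict: "clock": time; "q": joint angles; "qd": joint speeds; "joint_torque": joint torques, N m; "tool_pos": TCP position; "eef_rot": TCP orientation; "contact_force": force on the tool from outside, world axes, zero at the start; "moment": the same for the moment, N m; "opening": opening from 0.0 (shut) to 1.0 (fully open); "finger_force": force on a finger pad.
Only numpy, scipy, OpenCV 4.12 (cv2) and the standard library are available. Lean on these libraries where they do the work, as an engineer would, in place of code of your own. Each camera call takes 0.05 s, during which the arm holds its last target. There are 200 camera calls.

## Working session

There is one attempt and no reset: what is moved stays moved. The work goes in short steps, Python scripts to look and compute and a tool call to move; the robot and the scene stay as the last step left them, time stands still between calls to the robot, and variables do not carry over. Pictures are saved under pics/ and viewed, at most 10 in all, crops included, and the job is handed in when it is done.

Besides the shell and the picture viewer there is one more tool, called as name(argument=value, ...), one argument or row to a line, values as JSON. carry_out: Moves the arm, as the interface text tells. Its arguments: {"type":"object","properties":{"rows":{"type":"array"},"newtons":{"type":"number"}},"required":["rows"]}

```bash
ls; mkdir -p pics; python3 - <<'E'
from plant import r
import cv2,numpy as np
s=r.get_state();print(s)
for n in("top","side"):
    d=r.snapshot(n);cv2.imwrite(f"pics/{n}0.png",d["image"][...,::-1]);print(n,{k:(np.round(v,4).tolist() if k=='pose' else v) for k,v in d.items() if k!="image"})
E
```

```text
pics
{'clock': 0.0, 'q': array([-1.19120216,  0.68999593, -0.19451757,  1.56632738,  0.15730375,
        0.90252116, -0.21511024]), 'qd': array([-4.45339008e-04, -8.98682516e-04,  1.79465408e-05,  3.18972919e-03,
        7.96009443e-04, -1.49732259e-04, -2.05278692e-03]), 'joint_torque': array([-7.44747431e-04, -5.27554071e+01, -1.26679089e+00, -1.53425592e+01,
       -5.25124662e-02,  6.49346039e-03,  1.86396787e-04]), 'tool_pos': array([0.21165613, 0.58733341, 0.20590718]), 'eef_rot': array([ 1.71998848e-01,  9.85096712e-01, -9.25059492e-04, -9.20133013e-05]), 'contact_force': array([-0.28506847, -0.82883703,  0.23758666]), 'moment': array([0.00333417, 0.00636159, 0.00961031]), 'finger_force': 0.0, 'opening': 0.9967945479909347}
top {'fx': 433.024993399018, 'fy': 433.024993399018, 'cx': 318.7065665464927, 'cy': 193.57733337028557, 'pose': [[-0.1041, 0.9644, -0.243, 0.3278], [-0.9946, -0.1021, 0.0205, 0.185], [-0.005, 0.2438, 0.9698, 0.9803], [0.0, 0.0, 0.0, 1.0]]}
side {'fx': 507.07090323802726, 'fy': 507.07090323802726, 'cx': 310.93744451585206, 'cy': 199.0699644491286, 'pose': [[0.4334, 0.7158, -0.5475, -0.0303], [-0.9012, 0.3399, -0.269, -0.1088], [-0.0065, 0.61, 0.7924, 0.9311], [0.0, 0.0, 0.0, 1.0]]}
```

View pics/top0.png

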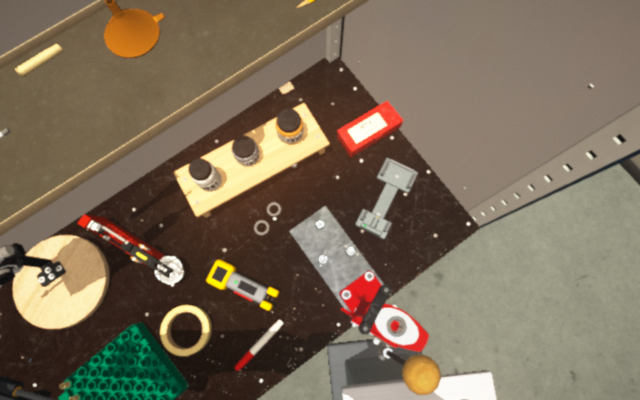

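View pics/side0.png

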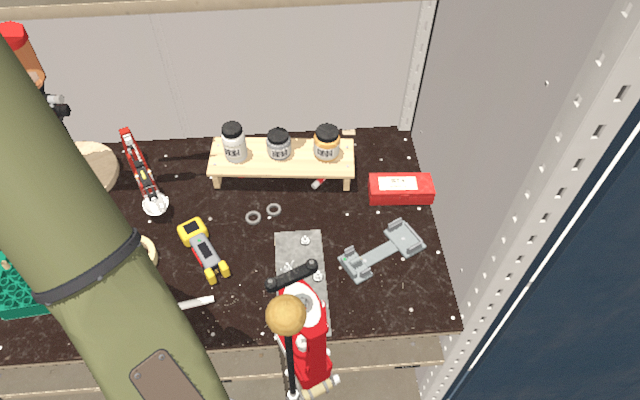

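The top view shows the scanner at about (242,285) with its window towards the upper left. The cradle is at (388,198), the orange jar at (289,125) on the right of the riser, and the rings at (261,227) and (274,209). I'll enlarge for pixel readings.

```bash
python3 - <<'E'
import cv2
a=cv2.imread("pics/top0.png")[95:325,165:430];cv2.imwrite("pics/topc.png",cv2.resize(a,None,fx=2.6,fy=2.6,interpolation=cv2.INTER_CUBIC))
a=cv2.imread("pics/side0.png")[110:300,160:440];cv2.imwrite("pics/sidec.png",cv2.resize(a,None,fx=2.8,fy=2.8,interpolation=cv2.INTER_CUBIC))
E
```

```text
(no output)
```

View pics/topc.png

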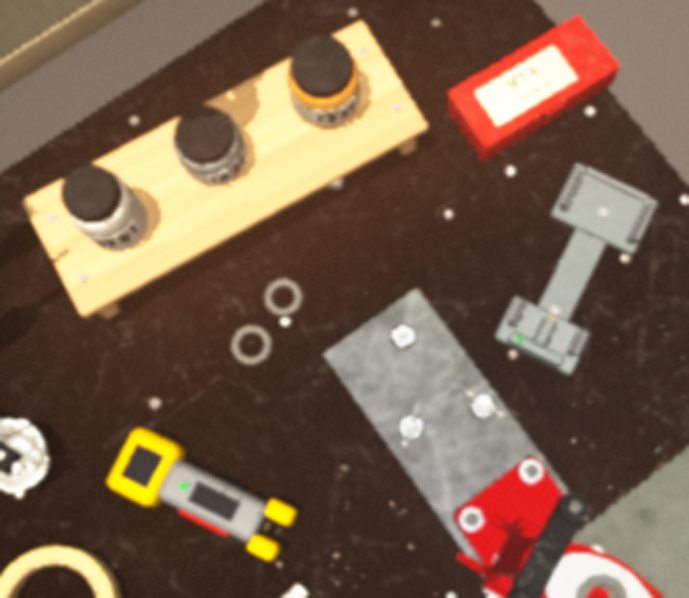

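View pics/sidec.png

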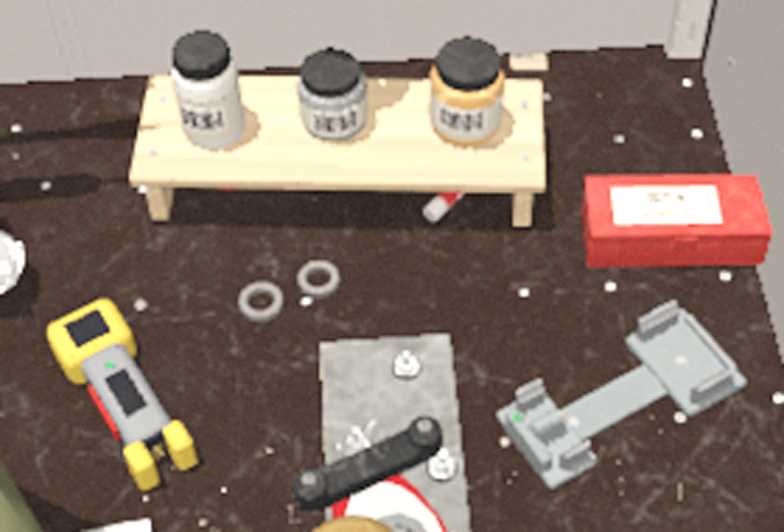

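Both crops are clear. In the top crop the scanner head is centred near (145,465) and its tail end near (272,535). The cradle's wide saddle is near (605,208) and its post end near (543,337). The orange cap is at (323,65) and its code at (328,113). The metal clamp plate lies between the scanner and the cradle.

```bash
cat > h.py <<'E'
import numpy as np, cv2, pickle
from plant import r
from scipy.spatial.transform import Rotation as R
def ray(d,u,v,z):
    P=np.array(d["pose"]);c=np.array([(u-d["cx"])/d["fx"],-(v-d["cy"])/d["fy"],-1]);w=P[:3,:3]@c
    return P[:3,3]+w*(z-P[2,3])/w[2]
def proj(d,p):
    P=np.array(d["pose"]);c=(np.atleast_2d(p)-P[:3,3])@P[:3,:3]
    return np.c_[d["cx"]-d["fx"]*c[:,0]/c[:,2],d["cy"]+d["fy"]*c[:,1]/c[:,2]]
E
python3 - <<'E'
from h import *
t=r.snapshot("top");s=r.snapshot("side")
T=lambda x,y,z:ray(t,165+x/2.6,95+y/2.6,z); S=lambda x,y,z:ray(s,160+x/2.8,110+y/2.8,z)
for n,a,b,z in [("head window panel",(143,465),(87,329),.036),("display",(214,500),(126,393),.036),("tailL",(282,513),(179,443),.036),("tailR",(264,546),(142,464),.036),
 ("cap o",(323,65),(467,60),.135),("cap w",(94,192),(201,52),.150),("cap g",(208,134),(331,70),.120),
 ("riser FR",(428,127),(545,182),.06),("riser FL",(82,316),(131,180),.06),("riser BR",(363,20),(543,80),.06),("riser BL",(23,203),(155,77),.06),("ringA",(250,345),(261,299),.008),("ringB",(283,297),(318,278),.008),
 ("cr front floor",(603,210),(683,358),.01),("cr post",(545,335),(548,427),.035),("cr spine",(570,275),(612,400),.006)]:
    print(n,T(*a,z).round(3),S(*b,z).round(3))
E
```

```text
head window panel [0.41  0.395 0.036] [0.409 0.394 0.036]
display [0.375 0.338 0.036] [0.373 0.335 0.036]
tailL [0.359 0.283 0.036] [0.354 0.277 0.036]
tailR [0.335 0.3   0.036] [0.328 0.292 0.036]
cap o [0.705 0.212 0.135] [0.705 0.212 0.135]
cap w [0.612 0.397 0.15 ] [0.61  0.396 0.15 ]
cap g [0.661 0.311 0.12 ] [0.662 0.311 0.12 ]
riser FR [0.671 0.129 0.06 ] [0.675 0.128 0.06 ]
riser FL [0.535 0.434 0.06 ] [0.534 0.43  0.06 ]
riser BR [0.777 0.175 0.06 ] [0.78  0.173 0.06 ]
riser BL [0.639 0.481 0.06 ] [0.641 0.474 0.06 ]
ringA [0.506 0.303 0.008] [0.507 0.3   0.008]
ringB [0.545 0.271 0.008] [0.545 0.268 0.008]
cr front floor [ 0.594 -0.021  0.01 ] [ 0.597 -0.024  0.01 ]
cr post [0.483 0.049 0.035] [0.481 0.043 0.035]
cr spine [0.539 0.016 0.006] [0.54  0.013 0.006]
```

```bash
python3 - <<'E'
from h import *
t=r.snapshot("top");s=r.snapshot("side");w=r.snapshot("wrist")
st=r.get_state();Rt=R.from_quat(st["eef_rot"]).as_matrix();P=np.array(w["pose"])
print("cam in tool",(Rt.T@(P[:3,3]-st["tool_pos"])).round(3),"look",(Rt.T@-P[:3,2]).round(3),"imgup",(Rt.T@P[:3,1]).round(3),w["fx"],w["cx"],w["cy"])
def tri(a,b):
    A=[];B=[]
    for d,(u,v) in((t,a),(s,b)):
        o=np.array(d["pose"])[:3,3];k=ray(d,u,v,0)-o;k/=np.linalg.norm(k);M=np.eye(3)-np.outer(k,k);A.append(M);B.append(M@o)
    return np.linalg.lstsq(np.vstack(A),np.hstack(B),rcond=None)[0].round(3)
print("knob",tri((420,374),(286,316)),"arm ends",tri((165+575/2.6,95+507/2.6),(160+426/2.8,110+432/2.8)))
print("sticker tri",tri((165+328/2.6,95+111/2.6),(160+463/2.8,110+120/2.8)))
a=cv2.resize(t["image"][105:150,265:315,::-1],None,fx=7.8,fy=7.8,interpolation=cv2.INTER_CUBIC)
b=cv2.resize(s["image"][118:168,302:352,::-1],None,fx=7.8,fy=7.8,interpolation=cv2.INTER_CUBIC)
c=np.zeros((390,790,3),np.uint8);c[:a.shape[0],:390]=a;c[:,400:790]=b
cv2.imwrite("pics/st.png",c)
for yaw in(10,25,40):
    n=np.radians(yaw);
    for d,o,k in((t,(265,105),0),(s,(302,118),400)):
        pts=[[.705-.0305*np.cos(n+e),.212-.0305*np.sin(n+e),z] for e in(-.656,0,.656) for z in(.081,.107)]
        print(yaw,k,((proj(d,pts)+.0-np.array(o))*7.8+[k,0]).round().tolist())
E
```

```text
cam in tool [ 0.075  0.002 -0.179] look [-0.294  0.     0.956] imgup [ 0.956 -0.001  0.294] 317.8500602690508 314.9203478783673 197.24464586853176
knob [0.213 0.051 0.302] arm ends [0.337 0.072 0.228]
sticker tri [0.689 0.211 0.079]
10 0 [[162.0, 287.0], [154.0, 253.0], [231.0, 290.0], [225.0, 257.0], [288.0, 253.0], [284.0, 218.0]]
10 400 [[506.0, 281.0], [507.0, 219.0], [563.0, 309.0], [564.0, 247.0], [630.0, 306.0], [633.0, 244.0]]
25 0 [[189.0, 294.0], [182.0, 260.0], [257.0, 280.0], [252.0, 246.0], [302.0, 230.0], [299.0, 195.0]]
25 400 [[526.0, 295.0], [526.0, 234.0], [590.0, 312.0], [592.0, 250.0], [654.0, 296.0], [657.0, 234.0]]
40 0 [[217.0, 293.0], [211.0, 260.0], [279.0, 263.0], [275.0, 229.0], [309.0, 205.0], [306.0, 169.0]]
40 400 [[549.0, 306.0], [550.0, 244.0], [617.0, 309.0], [619.0, 248.0], [673.0, 282.0], [676.0, 220.0]]
```

View pics/st.png

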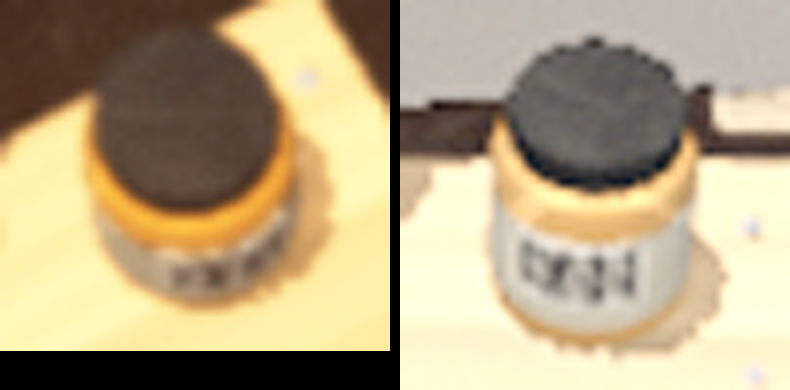

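The sticker bars span x 520–637 in the side view and 172–290 in the top view, so the orange jar's yaw is about 18°. The clamp's knob sits at (0.21,0.05,0.30), well away from the planned path.

```bash
cat >> h.py <<'E'
def plan(pos,yaw):
    """shift (cm) and turn (deg) in tool axes to reach TCP pos, tool down with tool x at yaw (deg)"""
    s=r.get_state();R0=R.from_quat(s["eef_rot"]);Rg=R.from_euler("z",yaw,degrees=True)*R.from_euler("x",180,degrees=True)
    print("t",round(s["clock"],2),"at",s["tool_pos"].round(4),"q",s["q"].round(2),"F",s["contact_force"].round(1),"open",round(s["opening"],3),"shift",(R0.inv().apply(np.array(pos)-s["tool_pos"])*100).round(2),"turn",np.degrees((R0.inv()*Rg).as_rotvec()).round(1))
E
python3 -c "
from h import *
plan([.376,.339,.15],59)"
```

```text
t 0.35 at [0.2118 0.5879 0.2066] q [-1.19  0.69 -0.19  1.57  0.16  0.9  -0.22] F [ 0.3  0.5 -0.1] open 1.002 shift [-23.88 -17.85   5.66] turn [ -0.    0.  101.2]
```

carry_out(
  rows=[
    [[-4,-3,0],[0,0,8],0],
    [[-8,-6,0],[0,0,16],0],
    [[-12,-9,1],[0,0,25],0],
    [[-16,-12,2],[0,0,33],0],
    [[-20,-15,3],[0,0,42],0],
    [[-23.9,-17.9,5],[0,0,50],0],
    [[-23.9,-17.9,5.6],[0,0,59],0],
    [[-23.9,-17.9,5.6],[0,0,67],0],
    [[-23.9,-17.9,5.6],[0,0,76],0],
    [[-23.9,-17.9,5.6],[0,0,84],0],
    [[-23.9,-17.9,5.6],[0,0,93],0],
    [[-23.9,-17.9,5.6],[0,0,101],0],
  ],
)

```text
clock: 1.55
tool_pos: [0.376, 0.3389, 0.1508]
eef_rot: [0.871, 0.491, 0.0, -0.0]
contact_force: [-0.1, -0.4, -0.1]
opening: 0.998
finger_force: 0.0
```

```bash
python3 - <<'E'
from h import *
plan([.376,.339,.005],59)
d=r.snapshot("wrist");cv2.imwrite("pics/w1.png",d["image"][...,::-1]);pickle.dump(d,open("w1.pkl","wb"))
E
```

```text
t 1.55 at [0.376  0.3389 0.1508] q [-0.99  0.64  0.27  1.99 -0.31  0.55 -1.05] F [-0.1 -0.4 -0.1] open 0.998 shift [-0.000e+00 -1.000e-02  1.458e+01] turn [-0.  -0.  -0.1]
```

View pics/w1.png

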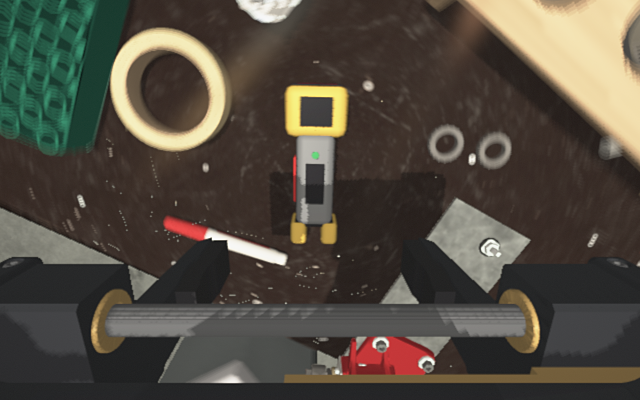

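The wrist view shows the scanner upright in the image. The head is centred at (317,111), with edges at 286 and 348. The tail prongs run from 290 to 337, and the trigger is on the left.

```bash
python3 - <<'E'
from h import *
d=pickle.load(open("w1.pkl","rb"))
h=ray(d,317,110,.036);t=ray(d,314,233,.036);g=ray(d,315,139,.036);e=ray(d,314,244,.036);f=ray(d,317,86,.036)
a=t-h;print(h,t,np.degrees(np.arctan2(*-a[1::-1])));print("len",np.linalg.norm(f-e))
u=(f-e)/np.linalg.norm(f-e);o=(f-u*.078+e+u*.076)/2;print("origin",o,"grip",o-.01*u,"yaw",np.degrees(np.arctan2(u[1],u[0])))
plan(np.r_[(o-.01*u)[:2],.005],np.degrees(np.arctan2(u[1],u[0])))
E
```

```text
[0.41392742 0.39698782 0.036     ] [0.35015854 0.29663407 0.036     ] 57.56644961094183
len 0.15118266825445037
origin [0.38359249 0.34946282 0.036     ] grip [0.37827304 0.34099503 0.036     ] yaw 57.86303951603361
t 1.6 at [0.376  0.339  0.1508] q [-0.99  0.64  0.27  1.99 -0.31  0.55 -1.05] F [ 0.9  0.7 -0.1] open 1.001 shift [ 0.28  0.1  14.58] turn [-0.  -0.   0.7]
```

carry_out(
  rows=[
    [[0.3,0.1,4],[0,0,1],0],
    [[0.3,0.1,8],[0,0,1],0],
    [[0.3,0.1,12],[0,0,1],0],
    [[0.3,0.1,14.5],[0,0,1],0],
    [[0.3,0.1,14.5],[0,0,1],0],
    [[0.3,0.1,14.5],[0,0,1],1],
    [[0.3,0.1,14.5],[0,0,1],1],
    [[0.3,0.1,14.5],[0,0,1],1],
    [[0.3,0.1,14.5],[0,0,1],1],
    [[0.3,0.1,14.5],[0,0,1],1],
  ],
  newtons=30,
)

```text
clock: 2.6
tool_pos: [0.3787, 0.3411, 0.0065]
eef_rot: [0.874, 0.486, 0.001, -0.0]
contact_force: [-0.5, -0.0, -0.0]
opening: 0.574
finger_force: 0.0
```

carry_out(
  rows=[
    [[0,0,0],[0,0,0],1],
    [[0,0,0],[0,0,0],1],
    [[0,0,0],[0,0,0],1],
    [[0,0,0],[0,0,0],1],
    [[0,0,0],[0,0,0],1],
    [[0,0,-4],[0,0,0],1],
    [[0,0,-8],[0,0,0],1],
    [[0,0,-12],[0,0,0],1],
    [[0,0,-17],[0,0,0],1],
    [[0,0,-17],[0,0,0],1],
  ],
)

```text
clock: 3.6
tool_pos: [0.3816, 0.3429, 0.1811]
eef_rot: [0.874, 0.486, 0.005, -0.001]
contact_force: [1.1, 0.1, -0.8]
opening: 0.003
finger_force: 0.0
```

```bash
python3 - <<'E'
from h import *
d=r.snapshot("wrist");cv2.imwrite("pics/w2.png",d["image"][...,::-1]);pickle.dump((d,r.get_state()),open("w2.pkl","wb"))
n=np.radians(18);u=np.array([np.cos(n),np.sin(n)])
print(np.array([.705,.212])-u*(.0305+.1+.0785+.010))
plan(np.r_[np.array([.705,.212])-u*(.0305+.1+.0785+.010),.176],18)
E
```

```text
[0.49671862 0.14432528]
t 3.65 at [0.38   0.3421 0.1786] q [-1.02  0.6   0.31  1.96 -0.31  0.62 -1.06] F [-0.5  0.2 -0.7] open 0.009 shift [-10.66  20.34   0.22] turn [-0.1 -0.4 40.2]
```

View pics/w2.png

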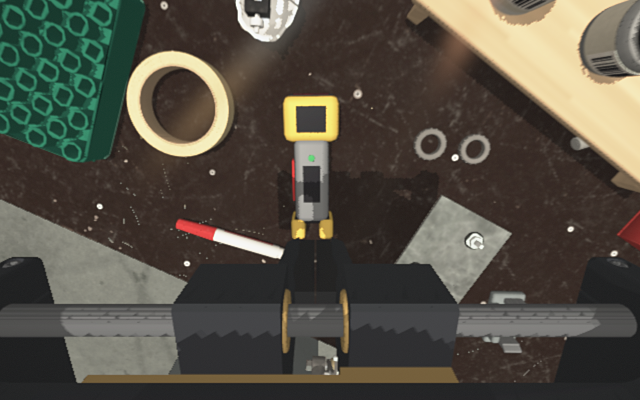

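The fingers closed on nothing. The scanner still lies on the bench, with its head at (311,119) and tail at (312,228). I'll check its pose against the TCP.

```bash
python3 - <<'E'
from h import *
d,s=pickle.load(open("w2.pkl","rb"))
f=ray(d,311,96,.036);e=ray(d,312,238,.036);u=(f-e)/np.linalg.norm(f-e);o=(f-u*.078+e+u*.076)/2
print("wrist: len",np.linalg.norm(f-e),"grip",o-.01*u,"yaw",np.degrees(np.arctan2(u[1],u[0])))
print("tip px",proj(d,s["tool_pos"]), "state",s["tool_pos"],s["opening"],s["finger_force"],s["clock"])
for n in("top","side"):
    i=r.snapshot(n);cv2.imwrite(f"pics/{n}2.png",i["image"][...,::-1]);print(n,"tip px",proj(i,r.get_state()["tool_pos"]))
a=cv2.imread("pics/top2.png")[190:350,140:340];b=cv2.imread("pics/side2.png")[150:310,130:330]
cv2.imwrite("pics/c2.png",cv2.resize(np.hstack([a,b]),None,fx=2,fy=2,interpolation=cv2.INTER_CUBIC))
E
```

```text
wrist: len 0.14994951662928138 grip [0.37793193 0.34168216 0.036     ] yaw 58.42821847373121
tip px [[312.34352905 234.28552179]] state [0.38002401 0.34208645 0.17859547] 0.009073708197932412 0.0 3.65
top tip px [[232.69204981 282.98018241]]
side tip px [[190.96210758 207.65152245]]
```

View pics/c2.png

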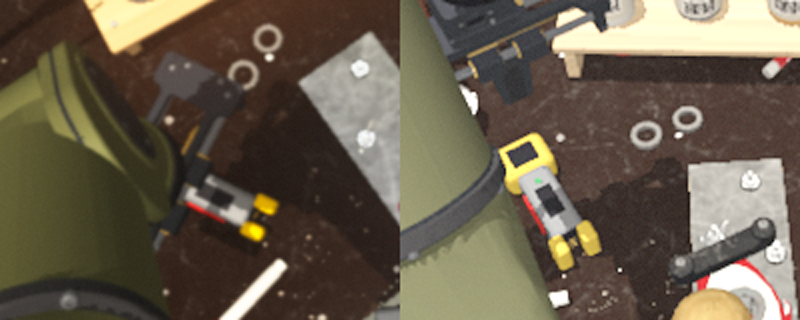

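Scanner unmoved. I'll repeat the grasp, watching the opening before lifting.

```bash
python3 -c "
from h import *
plan([.378,.341,.006],58.2)"
```

```text
t 3.75 at [0.3779 0.3406 0.1755] q [-1.02  0.61  0.31  1.96 -0.31  0.62 -1.06] F [-0.4 -0.4 -0.9] open 0.006 shift [ 0.05 -0.   16.95] turn [-0.  0.  0.]
```

carry_out(
  rows=[
    [[0,0,0],[0,0,0],0],
    [[0,0,0],[0,0,0],0],
    [[0,0,2],[0,0,0],0],
    [[0,0,4],[0,0,0],0],
    [[0,0,6],[0,0,0],0],
    [[0,0,8],[0,0,0],0],
    [[0,0,10],[0,0,0],0],
    [[0,0,11],[0,0,0],0],
    [[0,0,12],[0,0,0],0],
    [[0,0,12],[0,0,0],0],
  ],
)

```text
clock: 4.75
tool_pos: [0.3779, 0.3402, 0.0547]
eef_rot: [0.874, 0.486, -0.001, 0.0]
contact_force: [1.1, -0.5, 0.4]
opening: 0.888
finger_force: 0.0
```

carry_out(
  rows=[
    [[0,0,2],[0,0,0],0],
    [[0,0,5],[0,0,0],0],
    [[0,0,5],[0,0,0],0.5],
    [[0,0,5],[0,0,0],1],
    [[0,0,5],[0,0,0],1],
    [[0,0,5],[0,0,0],1],
    [[0,0,5],[0,0,0],1],
    [[0,0,5],[0,0,0],1],
  ],
  newtons=30,
)

```text
clock: 5.55
tool_pos: [0.3786, 0.341, 0.0063]
eef_rot: [0.874, 0.486, 0.001, -0.0]
contact_force: [-1.3, 0.1, -0.2]
opening: 0.479
finger_force: 0.0
```

carry_out(
  rows=[
    [[0,0,0],[0,0,0],1],
    [[0,0,0],[0,0,0],1],
    [[0,0,0],[0,0,0],1],
  ],
)

```text
clock: 5.85
tool_pos: [0.3784, 0.3407, 0.0057]
eef_rot: [0.874, 0.486, -0.0, -0.0]
contact_force: [0.9, -0.8, 0.4]
opening: 0.21
finger_force: 0.0
```

carry_out(
  rows=[
    [[0,0,0],[0,0,0],1],
    [[0,0,0],[0,0,0],1],
    [[0,0,0],[0,0,0],1],
  ],
)

```text
clock: 6.15
tool_pos: [0.3784, 0.3407, 0.0057]
eef_rot: [0.874, 0.486, -0.0, -0.0]
contact_force: [0.4, -0.9, 0.1]
opening: 0.005
finger_force: 0.0
```

```bash
python3 - <<'E'
from h import *
s=r.get_state();print(s["tool_pos"],s["opening"])
im={}
for n in("wrist","side","top"):
    d=r.snapshot(n);im[n]=d["image"][...,::-1];pickle.dump(d,open(n+"3.pkl","wb"));print(n,"tip",proj(d,s["tool_pos"]),"4cm above",proj(d,s["tool_pos"]+[0,0,.04]))
f=lambda a,w,h:cv2.resize(a,(w,h),interpolation=cv2.INTER_CUBIC)
c=np.zeros((600,800,3),np.uint8)
c[:300,:480]=f(im["wrist"],480,300)
c[300:,:400]=f(im["side"][150:300,130:330],400,300)
c[300:,400:]=f(im["top"][200:350,160:360],400,300)
c[:300,490:790]=f(im["wrist"][60:260,220:420],300,300)
cv2.imwrite("pics/c3.png",c)
E
```

```text
[0.37838484 0.34066181 0.00566636] 0.005172749947992166
wrist tip [[313.84238138 233.59118997]] 4cm above [[313.52344464 266.52896328]]
side tip [[206.56654628 255.12572858]] 4cm above [[203.27875589 244.99900146]]
top tip [[248.30142955 286.46870185]] 4cm above [[245.22347539 285.79217574]]
```

View pics/c3.png

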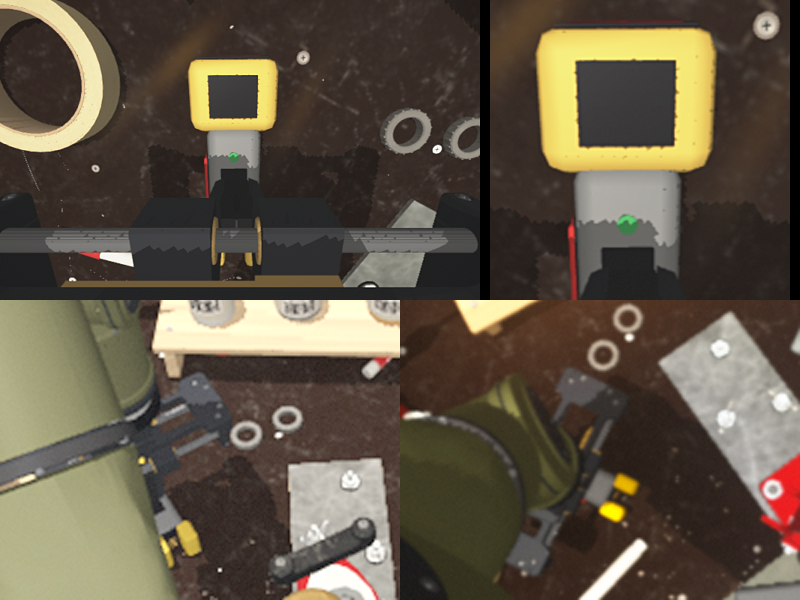

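The closed fingers are sitting on top of the grip, not beside it. In w1 the open tips are 175 px apart for 88 mm, which gives a depth of 0.160 instead of the 0.193 expected. So the real finger ends look about 33 mm short of the reported TCP, and I'll check the robot's own constant.

```bash
python3 - <<'E'
from h import *
print(r.grip_point_offset,[a for a in dir(r) if a[0]!="_"])
s=r.get_state();d=r.snapshot("wrist");P=np.array(d["pose"]);Rt=R.from_quat(s["eef_rot"]).as_matrix()
print(s["tool_pos"],P[:3,3],Rt.T@(P[:3,3]-s["tool_pos"]),s["contact_force"])
E
```

```text
0.0187 ['Unreachable', 'finish_job', 'get_state', 'grip_point_offset', 'snapshot']
[0.37839495 0.34072094 0.00571051] [0.42029798 0.40688912 0.18462815] [ 0.07832742  0.0007251  -0.17891312] [ 0.10791834 -0.8133501   0.31608153]
```

The constants match the interface text, so only the finger ends differ: they sit about 33 mm above the reported TCP. I'll open, go deeper in guarded steps, and watch the force.

carry_out(
  rows=[
    [[0,0,-1],[0,0,0],0],
    [[0,0,-1],[0,0,0],0],
    [[0,0,-1],[0,0,0],0],
    [[0,0,-1],[0,0,0],0],
    [[0,0,-1],[0,0,0],0],
    [[0,0,-1],[0,0,0],0],
    [[0,0,-1],[0,0,0],0],
    [[0,0,-1],[0,0,0],0],
    [[0,0,-1],[0,0,0],0],
    [[0,0,0],[0,0,0],0],
    [[0,0,1],[0,0,0],0],
    [[0,0,2],[0,0,0],0],
  ],
)

```text
clock: 7.55
tool_pos: [0.3782, 0.3406, -0.0154]
eef_rot: [0.874, 0.486, -0.0, 0.0]
contact_force: [-0.0, -0.5, -0.5]
opening: 0.999
finger_force: 0.0
```

carry_out(
  rows=[
    [[0,0,0.3],[0,0,0],0],
    [[0,0,0.5],[0,0,0],0],
    [[0,0,0.5],[0,0,0],0],
  ],
)

```text
clock: 7.85
tool_pos: [0.3783, 0.3405, -0.0196]
eef_rot: [0.874, 0.486, -0.0, 0.0]
contact_force: [0.2, 0.3, -1.0]
opening: 1.0
finger_force: 0.0
```

Reported z is −20 mm with no contact, which confirms the offset. Going on gently.

carry_out(
  rows=[
    [[0,0,0.3],[0,0,0],0],
    [[0,0,0.5],[0,0,0],0],
    [[0,0,0.5],[0,0,0],0],
  ],
)

```text
clock: 8.15
tool_pos: [0.3784, 0.3407, -0.0244]
eef_rot: [0.874, 0.486, -0.0, -0.0]
contact_force: [-0.1, 0.9, 0.1]
opening: 0.997
finger_force: 0.0
```

carry_out(
  rows=[
    [[0,0,0.15],[0,0,0],0],
    [[0,0,0.3],[0,0,0],0],
    [[0,0,0.3],[0,0,0],0],
  ],
)

```text
clock: 8.45
tool_pos: [0.3783, 0.3407, -0.0274]
eef_rot: [0.874, 0.486, -0.0, -0.0]
contact_force: [-0.2, -0.5, -0.2]
opening: 0.997
finger_force: 0.0
```

carry_out(
  rows=[
    [[0,0,0],[0,0,0],1],
    [[0,0,0],[0,0,0],1],
    [[0,0,0],[0,0,0],1],
    [[0,0,0],[0,0,0],1],
    [[0,0,0],[0,0,0],1],
    [[0,0,0],[0,0,0],1],
    [[0,0,0],[0,0,0],1],
    [[0,0,0],[0,0,0],1],
    [[0,0,0],[0,0,0],1],
    [[0,0,0],[0,0,0],1],
  ],
  newtons=30,
)

```text
clock: 9.45
tool_pos: [0.3783, 0.3407, -0.0273]
eef_rot: [0.874, 0.486, -0.0, -0.0]
contact_force: [-0.2, 0.2, 0.2]
opening: 0.405
finger_force: 29.8
```

Gripped: opening is 35.6 mm, so the trigger is flush, at 30 N. Lifting, then swinging above the scan pose.

carry_out(
  rows=[
    [[0,0,-3],[0,0,0],1],
    [[0,0,-6],[0,0,0],1],
    [[0,0,-10],[0,0,0],1],
    [[0,0,-14],[0,0,0],1],
    [[0,0,-17],[0,0,0],1],
    [[0,0,-17.7],[0,0,0],1],
    [[0,0,-17.7],[0,0,0],1],
  ],
)

```text
clock: 10.15
tool_pos: [0.3786, 0.341, 0.1501]
eef_rot: [0.874, 0.486, 0.001, -0.0]
contact_force: [0.2, 0.3, -2.9]
opening: 0.407
finger_force: 29.8
```

```bash
python3 - <<'E'
from h import *
d=r.snapshot("wrist");pickle.dump((d,r.get_state()),open("w4.pkl","wb"));cv2.imwrite("pics/w4.png",d["image"][...,::-1])
plan([.4967,.1443,.150],18)
E
```

```text
t 10.2 at [0.3778 0.3405 0.149 ] q [-1.    0.65  0.29  1.99 -0.34  0.55 -1.03] F [ 0.  -0.1 -2.9] open 0.403 shift [-10.42  20.44  -0.1 ] turn [-0.   0.1 40.2]
```

carry_out(
  rows=[
    [[-1,2,0],[0,0,4],1],
    [[-2.5,5,0],[0,0,10],1],
    [[-4,8,0],[0,0,16],1],
    [[-5.5,11,0],[0,0,22],1],
    [[-7,14,0],[0,0,28],1],
    [[-8.5,17,0],[0,0,34],1],
    [[-10,19.5,0],[0,0,39],1],
    [[-10.4,20.4,0],[0,0,40],1],
    [[-10.4,20.4,0],[0,0,40],1],
  ],
)

```text
clock: 11.1
tool_pos: [0.4967, 0.1432, 0.1482]
eef_rot: [0.988, 0.157, -0.001, 0.001]
contact_force: [0.7, 0.1, -1.7]
opening: 0.406
finger_force: 29.8
```

```bash
python3 - <<'E'
from h import *
plan([.4967,.1443,.0476],18)
c=np.zeros((600,800,3),np.uint8)
f=lambda a,w,h:cv2.resize(a,(w,h),interpolation=cv2.INTER_CUBIC)
s=r.get_state()
w=r.snapshot("wrist");t=r.snapshot("top");e=r.snapshot("side")
pickle.dump((w,t,e,s),open("s5.pkl","wb"))
c[:300,:480]=f(w["image"][...,::-1],480,300)
c[300:,:400]=f(e["image"][110:230,230:390,::-1],400,300)
c[300:,400:]=f(t["image"][90:240,230:430,::-1],400,300)
c[:300,490:790]=f(w["image"][:200,220:420,::-1],300,300)
cv2.imwrite("pics/c5.png",c)
E
```

```text
t 11.1 at [0.4967 0.1432 0.1482] q [-0.63  0.68  0.44  1.97 -0.49  0.6  -1.12] F [ 0.7  0.1 -1.7] open 0.406 shift [ 0.06 -0.11 10.06] turn [0.1 0.2 0.1]
```

View pics/c5.png

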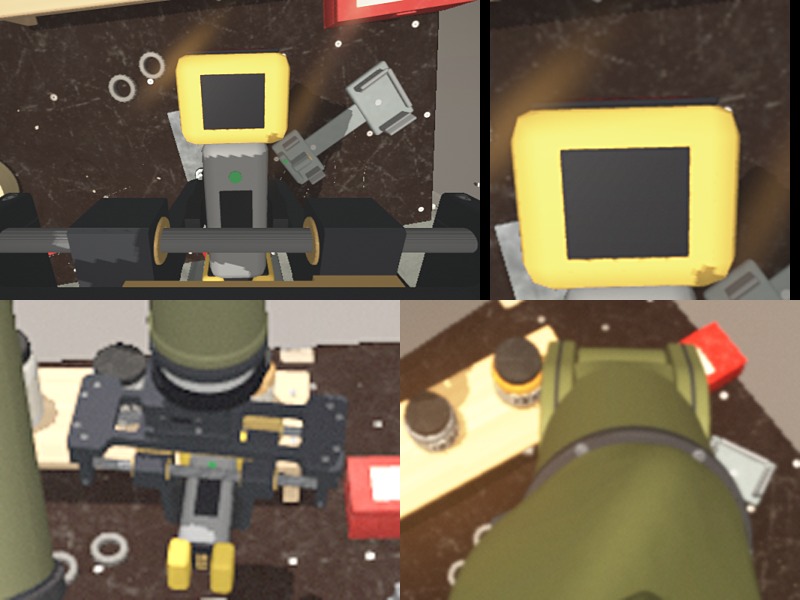

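The scanner is held straight and level (head at (310,130) in the wrist image), with the jars and rings undisturbed. The cradle's wide saddle shows at about (507,137) and its post at (399,209). Now descending to the scan pose and holding.

carry_out(
  rows=[
    [[0,-0.1,2],[0,0,0],1],
    [[0,-0.1,5],[0,0,0],1],
    [[0,-0.1,8],[0,0,0],1],
    [[0,-0.1,9.6],[0,0,0],1],
    [[0,-0.1,10.1],[0,0,0],1],
    [[0,-0.1,10.1],[0,0,0],1],
    [[0,-0.1,10.1],[0,0,0],1],
    [[0,-0.1,10.1],[0,0,0],1],
  ],
)

```text
clock: 12.05
tool_pos: [0.4973, 0.1462, 0.0497]
eef_rot: [0.987, 0.158, 0.001, -0.0]
contact_force: [-0.0, -0.0, -1.7]
opening: 0.41
finger_force: 29.8
```

```bash
python3 - <<'E'
from h import *
s=r.get_state();Rt=R.from_quat(s["eef_rot"]);win=s["tool_pos"]+Rt.apply([.0885,0,-.0274-.019])
n=np.radians(18);code=np.array([.705-.0305*np.cos(n),.212-.0305*np.sin(n),.094])
print("window",win,"code in scanner",Rt.inv().apply(code-win))
plan([.4967,.1443,.0476],18)
w,t,e,st=pickle.load(open("s5.pkl","rb"))
a=ray(w,507,137,.01);b=ray(w,399,209,.035);print(a,b,np.degrees(np.arctan2(*(a-b)[1::-1])))
E
```

```text
window [0.58126832 0.17387898 0.09623711] code in scanner [0.09894271 0.00237085 0.00243046]
t 12.05 at [0.4973 0.1462 0.0497] q [-0.54  0.84  0.27  2.02 -0.6   0.36 -1.03] F [-0.  -0.  -1.7] open 0.41 shift [-0.12  0.16  0.21] turn [-0.  -0.1  0.2]
[ 0.59550124 -0.02290028  0.01      ] [0.4988775  0.05871665 0.035     ] -40.18738832398191
```

carry_out(
  rows=[
    [[0,0.15,0.15],[0,0,0],1],
    [[0,0.15,0.15],[0,0,0],1],
    [[0,0.15,0.15],[0,0,0],1],
    [[0,0.15,0.15],[0,0,0],1],
    [[0,0.15,0.15],[0,0,0],1],
    [[0,0.15,0.15],[0,0,0],1],
    [[0,0.15,0.15],[0,0,0],1],
    [[0,0.15,0.15],[0,0,0],1],
    [[0,0.15,0.15],[0,0,0],1],
    [[0,0.15,0.15],[0,0,0],1],
    [[0,0.15,0.15],[0,0,0],1],
    [[0,0.15,0.15],[0,0,0],1],
  ],
)

```text
clock: 13.25
tool_pos: [0.4971, 0.1443, 0.0472]
eef_rot: [0.987, 0.158, 0.0, -0.0]
contact_force: [0.3, 0.3, -2.1]
opening: 0.407
finger_force: 29.8
```

carry_out(
  rows=[
    [[0,0,0],[0,0,0],1],
    [[0,0,0],[0,0,0],1],
    [[0,0,0],[0,0,0],1],
    [[0,0,0],[0,0,0],1],
    [[0,0,0],[0,0,0],1],
    [[0,0,0],[0,0,0],1],
  ],
)

```text
clock: 13.85
tool_pos: [0.4971, 0.1443, 0.0472]
eef_rot: [0.987, 0.158, 0.0, -0.0]
contact_force: [0.5, -0.3, -1.7]
opening: 0.408
finger_force: 29.8
```

```bash
python3 - <<'E'
from h import *
s=r.get_state();Rt=R.from_quat(s["eef_rot"]);win=s["tool_pos"]+Rt.apply([.0885,0,-.0274-.019])
n=np.radians(18);code=np.array([.705-.0305*np.cos(n),.212-.0305*np.sin(n),.094])
print("window",win,"code in scanner",Rt.inv().apply(code-win))
# cradle silhouette from the clean first top/side pictures: grey, away from the clamp plate
for f,(x0,y0,x1,y1) in(("top0",(345,145,430,250)),("side0",(330,210,440,295))):
    im=cv2.imread(f"pics/{f}.png")[y0:y1,x0:x1];h=cv2.cvtColor(im,cv2.COLOR_BGR2HSV)
    m=((h[...,1]<60)&(h[...,2]>70)).astype(np.uint8)
    k,l,st,c=cv2.connectedComponentsWithStats(m)
    o=[(st[i].tolist(),(c[i]+[x0,y0]).round(1).tolist()) for i in range(1,k) if st[i,4]>60]
    print(f,o)
E
```

```text
window [0.58117672 0.1719415  0.09361801] code in scanner [ 0.09964064  0.00049051 -0.00037832]
top0 [([68, 0, 17, 21, 180], [423.9, 151.7]), ([10, 13, 63, 82, 2011], [386.5, 196.7]), ([0, 87, 14, 18, 135], [349.3, 243.2])]
side0 [([101, 0, 9, 30, 141], [436.6, 220.2]), ([7, 7, 91, 68, 2357], [382.2, 250.4])]
```

Scan done: the window is 99.6 mm from the code, under 1 mm off its centre, and was held about 1.5 s. Next I'll fit a model of the cradle to its silhouette in the stored pictures.

```bash
cat > fit.py <<'E'
from h import *
from scipy.optimize import minimize
K=4
def boxes(p):
    xf,xr,wr=p[3:6]
    B=[(xf,.09,-.041,.041,0,.010),(-.09,xr,-wr,wr,0,.010),(-.06,.06,-.015,.015,0,.006),(-.084,-.058,-.00575,.00575,0,.035)]
    for s in(1,-1):
        B.append((.039,.075,*sorted((s*.0298,s*.034)),0,.033))
        B.append((-.078,xr-.003,*sorted((s*.0248,s*.029)),0,.033))
    return B
def render(d,p,shape,o):
    m=np.zeros(shape,np.uint8);c,s=np.cos(p[2]),np.sin(p[2])
    for b in boxes(p):
        q=np.array([[x,y,z] for x in b[:2] for y in b[2:4] for z in b[4:]]);w=np.c_[p[0]+c*q[:,0]-s*q[:,1],p[1]+s*q[:,0]+c*q[:,1],q[:,2]]
        h=cv2.convexHull(((proj(d,w)+.5-o)*K).astype(np.float32));cv2.fillConvexPoly(m,h.round().astype(int),1)
    return m
def mask(d,roi,keep=None):
    x0,y0,x1,y1=roi;im=d["image"][y0:y1,x0:x1,::-1];h=cv2.cvtColor(cv2.resize(im,None,fx=K,fy=K,interpolation=cv2.INTER_CUBIC),cv2.COLOR_BGR2HSV)
    m=((h[...,1]<60)&(h[...,2]>70)).astype(np.uint8);k,l,st,c=cv2.connectedComponentsWithStats(m)
    return (l==1+np.argmax(st[1:,4])).astype(np.uint8)
def fit(V,p0):
    def cost(p): return sum(1-(lambda a:(a&m).sum()/((a|m).sum()))(render(d,p,m.shape,np.array(roi[:2]))) for d,m,roi in V)
    S=np.vstack([p0]+[np.array(p0)+e for e in np.diag([.006,.006,.06,.01,.01,.006])])
    q=minimize(cost,p0,method="Nelder-Mead",options=dict(initial_simplex=S,maxiter=900,xatol=1e-5,fatol=1e-5));return q.x,q.fun
E
python3 - <<'E'
from fit import *
t=r.snapshot("top");e=r.snapshot("side");t["image"]=cv2.imread("pics/top0.png")[...,::-1];e["image"]=cv2.imread("pics/side0.png")[...,::-1]
w=pickle.load(open("s5.pkl","rb"))[0]
p0=[.543,.010,np.radians(-31),.035,-.05,.03]
V=[(d,mask(d,R_),R_) for d,R_ in((t,(345,145,425,250)),(e,(330,210,432,295)),(w,(388,70,560,255)))]
for n,s in(("top",V[:1]),("side",V[1:2]),("wrist",V[2:]),("t+s",V[:2])):
    p,c=fit(s,p0);print(n,p[:2].round(4),np.degrees(p[2]).round(2),p[3:].round(4),"cost",round(c,3),[int(v[1].sum()) for v in s])
E
```

```text
top [0.5475 0.011 ] -32.98 [ 0.0323 -0.0486  0.0383] cost 0.052 [32305]
side [0.5475 0.0098] -33.0 [ 0.0327 -0.0482  0.0368] cost 0.07 [37795]
wrist [0.5482 0.011 ] -33.22 [ 0.0337 -0.0482  0.0352] cost 0.057 [163803]
t+s [0.5474 0.0102] -33.63 [ 0.0333 -0.0478  0.0381] cost 0.132 [32305, 37795]
```

The three fits agree to about 1 mm: cradle at (0.548,0.011), yaw −33.1°. The same method gives the scanner's place in the hand.

```bash
python3 - <<'E'
from fit import *
def ymask(d,roi):
    x0,y0,x1,y1=roi;h=cv2.cvtColor(cv2.resize(np.ascontiguousarray(d["image"][y0:y1,x0:x1]),None,fx=K,fy=K,interpolation=cv2.INTER_CUBIC),cv2.COLOR_RGB2HSV)
    m=((h[...,0]>15)&(h[...,0]<38)&(h[...,1]>110)&(h[...,2]>70)).astype(np.uint8)
    n=cv2.findContours(m,cv2.RETR_EXTERNAL,cv2.CHAIN_APPROX_NONE)[0];o=np.zeros_like(m)
    cs=[c for c in n if cv2.contourArea(c)>300];cv2.drawContours(o,cs,-1,1,-1);return o
def rend(d,boxes,T,shape,o):
    m=np.zeros(shape,np.uint8)
    for b in boxes:
        q=np.array([[x,y,z] for x in b[:2] for y in b[2:4] for z in b[4:]])
        cv2.fillConvexPoly(m,cv2.convexHull(((proj(d,T(q))+.5-o)*K).astype(np.float32)).round().astype(int),1)
    return m
head=[(.032,.078,-.028,.028,0,.036)];tail=[(-.076,-.052,.008,.023,0,.036),(-.076,-.052,-.023,-.008,0,.036)]
def fit2(V,boxes,mk,p0):
    def cost(p): return sum(1-(lambda a:(a&m).sum()/((a|m).sum()))(rend(d,boxes,mk(p,k),m.shape,np.array(roi[:2]))) for d,m,roi,k in V)
    S=np.vstack([p0]+[np.array(p0)+e for e in np.diag([.006,.006,.06])]);q=minimize(cost,p0,method="Nelder-Mead",options=dict(initial_simplex=S,maxiter=400,xatol=1e-5,fatol=1e-5));return q.x,q.fun
def rz(p,q): c,s=np.cos(p[2]),np.sin(p[2]);return np.c_[p[0]+c*q[:,0]-s*q[:,1],p[1]+s*q[:,0]+c*q[:,1],q[:,2]]
t=r.snapshot("top");e=r.snapshot("side");t["image"]=cv2.imread("pics/top0.png")[...,::-1];e["image"]=cv2.imread("pics/side0.png")[...,::-1]
for n,d,roi in(("top0",t,(200,255,285,315)),("side0",e,(170,210,235,290)),("w1",pickle.load(open("w1.pkl","rb")),(270,75,360,250))):
    p,c=fit2([(d,ymask(d,roi),roi,0)],head+tail,lambda p,k:(lambda q:rz(p,q)),[.381,.348,1.02])
    u=np.array([np.cos(p[2]),np.sin(p[2])]);v=np.array([-u[1],u[0]]);x=p[:2]-[.3783,.3407];print(n,p[:2].round(4),np.degrees(p[2]).round(2),"origin rel TCP",(x@u).round(4),(x@v).round(4),"cost",c.round(3))
def tool(s): 
    Rt=R.from_quat(s["eef_rot"]);return lambda p,k:(lambda q:s["tool_pos"]+Rt.apply((lambda g:np.c_[g[:,0],-g[:,1],-g[:,2]-.0274])(rz(p,q))))
for n,(d,s) in(("w4",pickle.load(open("w4.pkl","rb"))),("s5",(lambda a:(a[0],a[3]))(pickle.load(open("s5.pkl","rb"))))):
    roi=(215,40,410,205);p,c=fit2([(d,ymask(d,roi),roi,0)],head,tool(s),[.01,0,0]);print(n,p[:2].round(4),np.degrees(p[2]).round(2),"cost",c.round(3))
cx,cy,a=.5477,.0106,np.radians(-33.1)
plan([cx-.010*np.cos(a),cy-.010*np.sin(a),.16],-33.1)
E
```

```text
top0 [0.3819 0.3502] 58.3 origin rel TCP 0.01 0.0019 cost 0.172
side0 [0.3817 0.349 ] 58.91 origin rel TCP 0.0089 0.0013 cost 0.243
w1 [0.3827 0.3499] 57.71 origin rel TCP 0.0102 0.0012 cost 0.142
w4 [ 0.0108 -0.    ] 1.86 cost 0.109
s5 [0.012  0.0028] 0.92 cost 0.149
t 14.05 at [0.4971 0.1443 0.0472] q [-0.53  0.84  0.27  2.02 -0.6   0.36 -1.03] F [-0.  -0.2 -1.8] open 0.41 shift [ 1.000e-02  1.350e+01 -1.128e+01] turn [-0.   0.  51.3]
```

carry_out(
  rows=[
    [[0,0,-4],[0,0,0],1],
    [[0,0,-9],[0,0,3],1],
    [[0,2,-11.3],[0,0,8],1],
    [[0,5,-11.3],[0,0,16],1],
    [[0,8,-11.3],[0,0,24],1],
    [[0,11,-11.3],[0,0,32],1],
    [[0,13,-11.3],[0,0,40],1],
    [[0,13.5,-11.3],[0,0,47],1],
    [[0,13.5,-11.3],[0,0,51.3],1],
    [[0,13.5,-8],[0,0,51.3],1],
    [[0,13.5,-4],[0,0,51.3],1],
    [[0,13.5,-1],[0,0,51.3],1],
  ],
)

```text
clock: 15.25
tool_pos: [0.5385, 0.0167, 0.0554]
eef_rot: [0.959, -0.285, -0.001, -0.0]
contact_force: [-0.7, -0.1, -2.3]
opening: 0.405
finger_force: 29.8
```

carry_out(
  rows=[
    [[0,0,0],[0,0,0],1],
    [[0,0,0],[0,0,0],1],
    [[0,0,0],[0,0,0],1],
  ],
)

```text
clock: 15.55
tool_pos: [0.5405, 0.0156, 0.0588]
eef_rot: [0.959, -0.285, 0.001, -0.0]
contact_force: [-0.2, 0.3, -1.8]
opening: 0.406
finger_force: 29.8
```

```bash
python3 - <<'E'
from h import *
a=np.radians(-33.1);plan([.5477-.0102*np.cos(a),.0106-.0102*np.sin(a),.0176],-33.1)
E
```

```text
t 15.55 at [0.5405 0.0156 0.0588] q [-0.41  0.88  0.52  1.96 -0.86  0.53 -1.42] F [-0.2  0.3 -1.8] open 0.406 shift [-0.15  0.03  4.12] turn [-0.1 -0.1 -0. ]
```

carry_out(
  rows=[
    [[-0.15,0,1],[0,0,0],1],
    [[-0.15,0,2.5],[0,0,0],1],
    [[-0.15,0,3.6],[0,0,0],1],
    [[-0.15,0,4],[0,0,0],1],
    [[-0.15,0,4],[0,0,0],1],
    [[-0.15,0,4],[0,0,0],1],
  ],
)

```text
clock: 16.15
tool_pos: [0.5383, 0.0167, 0.0175]
eef_rot: [0.959, -0.285, 0.0, -0.0]
contact_force: [0.9, 0.4, -1.1]
opening: 0.407
finger_force: 29.8
```

```bash
python3 - <<'E'
from h import *
a=np.radians(-33.1);plan([.5477-.0102*np.cos(a),.0106-.0102*np.sin(a),-.0174],-33.1)
E
```

```text
t 16.15 at [0.5383 0.0167 0.0175] q [-0.36  0.94  0.42  1.97 -0.92  0.43 -1.38] F [ 0.9  0.4 -1.1] open 0.407 shift [ 0.1  -0.    3.49] turn [-0. -0. -0.]
```

carry_out(
  rows=[
    [[0.1,0,0.5],[0,0,0],1],
    [[0.1,0,0.9],[0,0,0],1],
    [[0.1,0,1.2],[0,0,0],1],
    [[0.1,0,1.5],[0,0,0],1],
    [[0.1,0,1.5],[0,0,0],1],
  ],
)

```text
clock: 16.65
tool_pos: [0.5388, 0.0163, 0.002]
eef_rot: [0.959, -0.285, -0.0, -0.0]
contact_force: [-0.9, 0.0, -0.2]
opening: 0.407
finger_force: 29.8
```

carry_out(
  rows=[
    [[0,0,0.2],[0,0,0],1],
    [[0,0,0.4],[0,0,0],1],
    [[0,0,0.6],[0,0,0],1],
    [[0,0,0.6],[0,0,0],1],
  ],
)

```text
clock: 17.05
tool_pos: [0.5389, 0.0159, -0.0039]
eef_rot: [0.958, -0.285, 0.0, 0.0]
contact_force: [1.4, -0.5, -2.5]
opening: 0.403
finger_force: 29.9
```

Underside at about 23.5 mm, 11 mm into the cheeks and post, with no reaction. Continuing.

carry_out(
  rows=[
    [[0,0,0.2],[0,0,0],1],
    [[0,0,0.4],[0,0,0],1],
    [[0,0,0.6],[0,0,0],1],
    [[0,0,0.8],[0,0,0],1],
    [[0,0,0.8],[0,0,0],1],
  ],
)

```text
clock: 17.55
tool_pos: [0.539, 0.0159, -0.0121]
eef_rot: [0.958, -0.285, 0.0, 0.0]
contact_force: [1.2, -2.2, -4.2]
opening: 0.404
finger_force: 29.9
```

carry_out(
  rows=[
    [[0,0,0.2],[0,0,0],1],
    [[0,0,0.4],[0,0,0],1],
    [[0,0,0.55],[0,0,0],1],
    [[0,0,0.55],[0,0,0],1],
    [[0,0,0.55],[0,0,0],1],
  ],
)

```text
clock: 18.05
tool_pos: [0.5391, 0.0159, -0.0172]
eef_rot: [0.959, -0.285, 0.0, 0.0]
contact_force: [2.0, -4.4, 1.1]
opening: 0.406
finger_force: 29.9
```

Seated at the expected height with a slight upward force. Releasing and backing straight up.

carry_out(
  rows=[
    [[0,0,0.1],[0,0,0],1],
    [[0,0,0.1],[0,0,0],1],
    [[0,0,0.1],[0,0,0],0.8],
    [[0,0,0.1],[0,0,0],0.3],
    [[0,0,0.1],[0,0,0],0.3],
    [[0,0,0.1],[0,0,0],0.3],
    [[0,0,0.1],[0,0,0],0.3],
    [[0,0,0.1],[0,0,0],0.3],
  ],
)

```text
clock: 18.85
tool_pos: [0.5385, 0.0167, -0.0185]
eef_rot: [0.959, -0.285, -0.0, -0.0]
contact_force: [-0.8, 0.4, 0.0]
opening: 0.7
finger_force: 0.0
```

carry_out(
  rows=[
    [[0,0,-1],[0,0,0],0.3],
    [[0,0,-3],[0,0,0],0.3],
    [[0,0,-6],[0,0,0],0.3],
    [[0,0,-10],[0,0,0],0.3],
    [[0,0,-14],[0,0,0],0.3],
    [[0,0,-16],[0,0,0],0.3],
    [[0,0,-16],[0,0,0],0.3],
  ],
)

```text
clock: 19.55
tool_pos: [0.5407, 0.016, 0.1451]
eef_rot: [0.959, -0.285, 0.003, -0.001]
contact_force: [0.1, -0.3, -0.2]
opening: 0.705
finger_force: 0.0
```

```bash
cat > chk.py <<'E'
from h import *
from scipy.optimize import minimize
s=r.get_state();print(s["clock"],s["tool_pos"],s["opening"],s["contact_force"])
d=r.snapshot("wrist");cv2.imwrite("pics/fin.png",d["image"][...,::-1])
h=cv2.cvtColor(np.ascontiguousarray(d["image"]),cv2.COLOR_RGB2HSV)
m=((h[...,0]>15)&(h[...,0]<38)&(h[...,1]>110)&(h[...,2]>70)).astype(np.uint8)
for c in cv2.findContours(m,cv2.RETR_EXTERNAL,cv2.CHAIN_APPROX_NONE)[0]:
    if cv2.contourArea(c)>200: b=cv2.minAreaRect(c);print("yellow",[np.round(v,1) for v in b],cv2.contourArea(c),"world@.046",ray(d,*b[0],.046).round(4))
a=np.radians(-33.1);c0=np.array([.5477,.0106]);X=lambda x,y,z:[*(c0+np.array([np.cos(a)*x-np.sin(a)*y,np.sin(a)*x+np.cos(a)*y])),z]
print("expect head box top corners px",proj(d,[X(x,y,.046) for x in(.032,.078) for y in(-.028,.028)]).round(1).tolist(),"tail",proj(d,[X(-.064,y,.046) for y in(-.0155,.0155)]).round(1).tolist(),"head centre world",np.round(X(.055,0,.046),4))
E
python3 chk.py
```

```text
19.55 [0.54066043 0.01596912 0.14506716] 0.7049909903260759 [ 0.07436464 -0.29832738 -0.19306959]
yellow [array([411. , 374.5]), array([376.,  15.]), np.float64(-0.0)] 3464.0 world@.046 [0.3065 0.0452 0.046 ]
yellow [array([467.1, 321. ]), array([63.9, 26.7]), np.float64(82.1)] 819.0 world@.046 [ 0.3367 -0.0365  0.046 ]
yellow [array([162.6, 320.9]), array([26.4, 64.1]), np.float64(9.2)] 813.5 world@.046 [0.5085 0.2288 0.046 ]
yellow [array([332.5, 238. ]), array([30., 15.]), np.float64(90.0)] 308.5 world@.046 [0.4918 0.0307 0.046 ]
yellow [array([301.5, 238.5]), array([15., 31.]), np.float64(0.0)] 301.5 world@.046 [0.5074 0.0558 0.046 ]
yellow [array([316. , 116.5]), array([53., 64.]), np.float64(90.0)] 3184.0 world@.046 [ 0.5944 -0.0172  0.046 ]
expect head box top corners px [[350.7, 143.0], [286.3, 143.0], [352.5, 87.1], [284.9, 87.1]] tail [[334.3, 243.9], [301.9, 243.8]] head centre world [ 0.5938 -0.0194  0.046 ]
```

The wrist picture puts the head centred at (316,117), square to the cradle. The tail prongs are 31 px apart, so the scanner isn't standing high. Both match the docked pose within the play, so I'm handing in.

```bash
python3 -c "
from plant import r
print(r.finish_job())"
```

```text
the job is handed in; nothing more can be done
None
```

I scanned the orange jar's code from about 10 cm with the trigger squeezed for about 1.5 s, then docked the scanner window end in the wide saddle, let go and handed the job in at about 20 s. The first two grasps closed on air (the fingers end about 3 cm short of the reported TCP), and I judged the read and the seating from measured poses, forces and the wrist camera, because hand-in returned no verdict.

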